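# Lock the quay carriage with the long latch pin

## Robot

A 6-joint arm with a two-finger parallel gripper is mounted at the origin on the work surface. World frame = base frame: x ahead of the robot, y to its left, z up, the work surface at z = 0. Lengths are in m, angles in rad, forces in N, time in s.
With the tool pointing down it reaches from about 0.25 to 0.8 m from the base axis. Payload 3.9 kg.
Tool frame: the origin (TCP) lies midway between the tips of the shut fingers; the grasp point (between the pads) lies 19 mm behind it (robot.grip_depth is the distance from the TCP to the grasp point, in m); z points along the fingers, y is the direction in which the jaws open and shut (so a half turn about z gives the same grasp; the last joint's range is limited). The gripper opens to 85 mm and grips with 20 to 120 N. Pads are 22 mm wide; open, the fingers measure 114 mm over their backs; the gripper's body (76 mm by 85 mm) begins 54 mm behind the grasp point. The pads swing forward as they close: fully open they stand 13 mm farther back than shut.
Start: joints at [-1.238, 0.26, -0.138, 1.173, 0, 1.571], TCP at [0.172, -0.496, 0.231] pointing down, gripper open.
Joint ranges: [-2.78, 2.78], [-0.83, 1.72], [-1.28, 1.37], [-1.9, 2.12], [-1.57, 1.48], [-3.14, 3.14]. Speed limits (rad/s): [2.57, 2.57, 3.14, 3.14, 3.14, 3.14].

## Interface

Orientations are given as [roll, pitch, yaw] about the fixed x, y, z axes, in that order (R = Rz(yaw) Ry(pitch) Rx(roll)).
In Python, from bench import robot gives the robot as it stands.
- The arm moves only by the shell command python3 -m creep 'ROWS' [OPENING] [FORCE]. ROWS is JSON, a list of rows, each a list of 6 numbers: the shift along the world's x, y, z in m, then the turn, a rotation vector about the world's x, y, z in degrees. A call has 1 to 10 rows; each row shifts and turns the commanded pose from where the row before left it; what a row does not reach is not made up. A row lasts 1/10 s, in which the tool goes at most 50 mm and 8.59 degrees, less where a joint would pass 70% of its speed; a pose out of reach is approached as far as the arm can. A call is refused whole if a number of a shift passes 0.05 or a number of a turn 8.59, either way. A call with a gripper value outside its range is refused whole. OPENING is the opening, from 0 (shut) to 1 (fully open), set as the call begins (- or left out, the last holds). The fingers move at their own pace and stop on an object; FORCE is the grip in N (left out, the last holds). Time passes only in rows, so rows that do not move let the fingers close. It gives the time, the measured TCP pose, the force and the opening at its end, in the units of the state.
- robot.sense(): the state, without advancing time (a new reading comes with each control period).
- robot.capture(name): name is "scene" or "top" or "wrist"; returns the picture (480x640x3 uint8, blue, green, red); there is no depth.
- robot.camera_model(name): a dict with "fx", "fy", "cx", "cy" (pixels), "R" (3x3) and "t" (3): a world point X has camera coordinates R X + t. Camera axes: x right, y down, z forward; pixel columns grow to the right and rows downward; lengths in m; the calibration is good to about 2 mm. The wrist camera is an equidistant fisheye: a pixel r from the principal point sees the ray r / f radians off the axis. A picture is of the moment at which its call begins: read the wrist's pose just before it. camera_model takes no time and is no camera call; for the wrist camera it gives the pose at the moment of the call.
- robot.hand_in(): hands the job in, once; it reports no verdict.
Trained networks look in the newest picture that a camera, given by its name, has taken for a name from the list of things; names that differ only in an ending like _2 or _b are one class to them, and where a whole thing is asked for, a point or a joint stands for the part that bears it (a point fixed in the world has none). Each returns a list of dicts, best first, with "score" (0 to 1); they miss things now and then, are a little off and sometimes report something else, mostly with a low value. They report only what shows in the picture. A call takes as long as a camera call. They do not tell look-alikes from the thing itself.
- robot.boxes_of(camera, thing): "box" ([left, top, right, bottom] as shares, 0 to 1, of the picture: columns of its width, rows of its height, round what is visible of it).
- robot.trace(camera, thing): "mask" (480x640 bool, what is visible of it) and "box" ([left, top, right, bottom] as shares, 0 to 1, of the picture: columns of its width, rows of its height, round what is visible of it).
The state is a dict: "time": time; "qpos": joint angles; "qvel": joint speeds; "effort": joint torques, N m; "tool_pos": TCP position; "tcp_rot": TCP orientation; "force": force on the tool from outside, world axes, zero at the start; "ft_torque": the same for the moment, N m; "finger_gap": finger opening in m.
Only numpy, scipy, OpenCV 4.12 (cv2) and the standard library are available. Lean on these libraries where they do the work, as an engineer would, in place of code of your own. Each camera call takes 0.05 s, during which the arm holds its last target.

## Task

Take the long latch pin (the one with the tall grip, not the short stub pin) out of its stand, push it straight down through the slot in the top of the steel carriage so that it presses the hidden latch tab down, until the pin's collar sits on the carriage. Leave the pin standing there, upright, and do not shove the carriage along its rail.

Things in the scene. Friction and masses are not known exactly. Their poses are not given: they have to be found in the camera images.
- pin_grip (a point): Centre of the grip of the long latch pin: plain steel, round, upright (z up), 0.14 kg. Grip 22 mm diameter, 53 mm tall (top 26 mm above this point); below it a collar disc, 40 mm diameter, 5 mm thick, underside 32 mm below this point; then the rod. A bystander stub pin has the same collar but a grip 18 mm tall and a rod 28 mm long; it hangs in a like stand, 120 mm or more away.
- pin_tip (a point): Lower end of the long pin's rod (10 mm diameter, 58 mm long, tapered end), on its axis, 90 mm below the grip centre; z points up the pin. The pin hangs loosely by its collar in a 19 mm hole of a dark steel bridge stand, 60 x 60 mm, 75 mm high, fixed to the shelf: lift it 65 mm or more to clear it.
- slot (a point): Centre of the slot in the flat top of the steel carriage (84 x 110 mm, top 86 mm above the shelf), level with the top face. x runs across the slot (22 mm wide), y along the slot (50 mm) and the low brass rail, z up. The top is 6 mm thick; inside, the tab, a plate filling the hollow, lies 45 mm below the top face. The carriage slides along y if pushed with over 15 N.
- tab (a joint): How far the hidden latch tab is pressed down, m: 0 up, 0.014 at its stop; 0.013 when the long pin stands upright with its collar on the carriage top. It yields at about 12 N and stays where it is pushed, with no spring.
There are look-alikes about, which are no part of the job. There is more than one size of the part that bears pin_grip; the job needs the middle-sized.

How it is judged:
By the outcome, as a careful person would: the job done as asked, in the order asked, and still so for the second after the job is handed in, with the robot touching nothing.
It also fails if it takes over 38 s, if anything falls off the work surface, if the arm or the gripper's body presses on something with over 40 N, if the wrist force passes 120 N, or if a joint passes its speed limit or range.

## Working session

There is one attempt and no reset: what is moved stays moved. The work goes in short steps, Python scripts to look and compute and a shell command to move; the robot and the scene stay as the last step left them, time stands still between calls to the robot, and variables do not carry over. Pictures are saved under pics/ and viewed, and the job is handed in when it is done.

```bash
ls; mkdir -p pics; python3 - <<'E'
from bench import robot
import cv2
for n in("scene","top"):
    im=robot.capture(n); cv2.imwrite(f"pics/{n}0.png",im)
    m=robot.camera_model(n); print(n,m)
    for th in("pin_grip","slot","tab"):
        for d in robot.boxes_of(n,th): print(th,[round(v,3) for v in d["box"]],round(d["score"],2))
print(robot.sense())
E
```

```text
pics
scene {'fx': 553.7077176321225, 'fy': 553.7077176321225, 'cx': 325.07332960514265, 'cy': 238.65036636358653, 'R': array([[-0.82226825,  0.56904785, -0.00771172],
       [ 0.33076357,  0.46683517, -0.82015876],
       [-0.46310947, -0.67694126, -0.57208404]]), 't': array([ 0.330154  , -0.09498353,  1.09703902])}
pin_grip [0.749, 0.588, 0.782, 0.695] 0.73
pin_grip [0.642, 0.576, 0.693, 0.732] 0.69
pin_grip [0.557, 0.444, 0.618, 0.637] 0.62
slot [0.271, 0.391, 0.374, 0.561] 0.82
top {'fx': 535.5470406381457, 'fy': 535.5470406381457, 'cx': 321.7410835649328, 'cy': 249.13283383618582, 'R': array([[ 0.02838519, -0.99953209,  0.01139648],
       [-0.99328516, -0.02948333, -0.11187192],
       [ 0.11215558, -0.00814445, -0.99365728]]), 't': array([0.03915391, 0.48957141, 0.81739145])}
pin_grip [0.266, 0.569, 0.312, 0.629] 0.92
pin_grip [0.259, 0.727, 0.294, 0.765] 0.92
pin_grip [0.388, 0.598, 0.448, 0.663] 0.73
pin_grip [0.678, 0.413, 0.729, 0.458] 0.41
slot [0.626, 0.352, 0.768, 0.526] 0.87
slot [0.268, 0.569, 0.311, 0.633] 0.29
tab [0.679, 0.409, 0.729, 0.45] 0.58
{'time': 0.4, 'qpos': array([-1.23798356e+00,  2.60106475e-01, -1.38297326e-01,  1.17268709e+00,
        7.36631935e-06,  1.57079604e+00]), 'qvel': array([ 0.0008489 , -0.00216096,  0.00099084, -0.00108821,  0.00063504,
       -0.00030014]), 'effort': array([-1.07192488e-04, -4.05163157e+01,  2.53868133e+01,  6.30360155e-03,
       -2.76394212e-05,  2.32507176e-06]), 'tool_pos': array([ 0.17148593, -0.49608905,  0.23117361]), 'tcp_rot': array([-3.14129809e+00, -7.36640475e-06,  3.32813056e-01]), 'force': array([0.02508623, 0.17754283, 0.32677863]), 'ft_torque': array([-0.0680749 ,  0.02217027,  0.01930124]), 'finger_gap': 0.08549404047094931}
```

View pics/scene0.png

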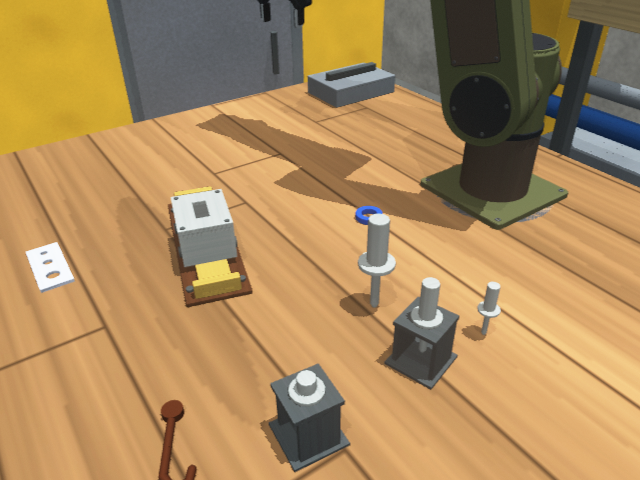

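View pics/top0.png

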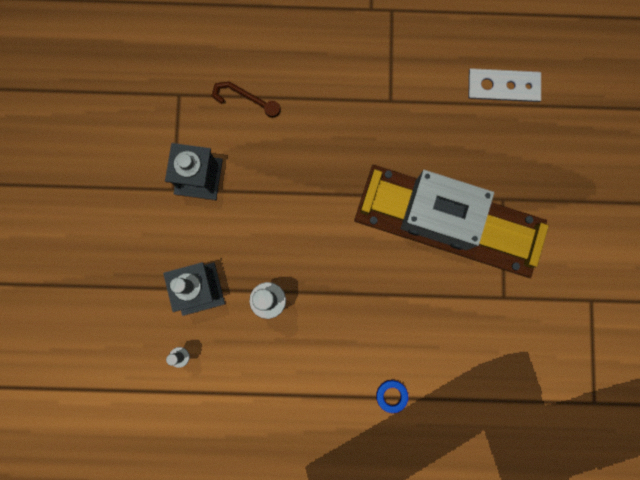

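The pin in the stand (scene ≈ 428,330; top ≈ 183,287) is the middle-sized one. The larger (scene 377,260) and smaller (488,310) pins stand outside any stand, and the stub is at scene (306,390). The slot is at scene (202,210) and top (450,207). I'll zoom in for pixel measurements.

```bash
python3 - <<'E'
import cv2,numpy as np
s=cv2.imread("pics/scene0.png");t=cv2.imread("pics/top0.png")
def crop(i,x,y,w,h,k): return cv2.resize(i[y:y+h,x:x+w],None,fx=k,fy=k,interpolation=cv2.INTER_CUBIC)
a=crop(s,385,270,80,60,5);b=crop(s,165,180,80,60,5);c=crop(t,155,255,80,60,5);d=crop(t,400,165,100,75,4)
cv2.imwrite("pics/z.png",np.vstack([np.hstack([a,b]),np.hstack([c,d])]))
E
```

```text
(no output)
```

View pics/z.png

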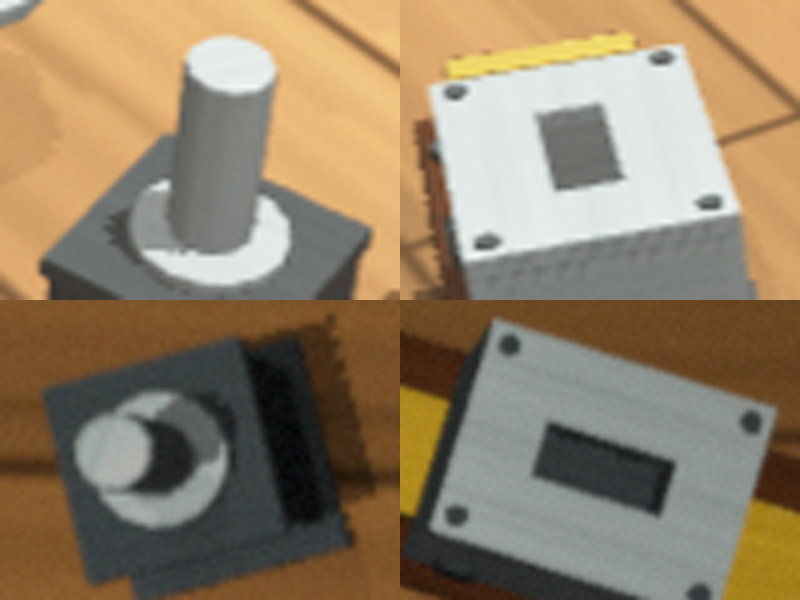

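```bash
cat > h.py <<'E'
import numpy as np
from bench import robot
M={n:robot.camera_model(n) for n in("scene","top")}
def ray(n,p):
    m=M[n];d=np.array([(p[0]-m["cx"])/m["fx"],(p[1]-m["cy"])/m["fy"],1.]);R=np.array(m["R"])
    return -R.T@m["t"],R.T@d
def atz(n,p,z):
    o,d=ray(n,p);return o+d*(z-o[2])/d[2]
def tri(ps,pt):
    A=[];b=[]
    for n,p in(("scene",ps),("top",pt)):
        o,d=ray(n,p);d=d/np.linalg.norm(d);P=np.eye(3)-np.outer(d,d);A.append(P);b.append(P@o)
    return np.linalg.lstsq(np.vstack(A),np.hstack(b),rcond=None)[0]
E
python3 - <<'E'
from h import *
np.set_printoptions(precision=4,suppress=True)
for nm,ps,pt,z in(("top",(430.8,282.6),(177.6,285.0),.133),("collar",(426.8,316.2),(186.6,286.4),.080)):
    print(nm,atz("scene",ps,z),atz("top",pt,z),tri(ps,pt))
S=np.array([(138,115),(203,103),(224,178),(157,190)])/5+[165,180]-.4
T=np.array([(148,123),(275,163),(260,216),(133,174)])/4+[400,165]-.375
S3=np.array([atz("scene",p,.086) for p in S]);T3=np.array([atz("top",p,.086) for p in T])
print(S3,T3,S3.mean(0),T3.mean(0),tri(S.mean(0),T.mean(0)))
for Q in(S3,T3):
    print([round(float(np.linalg.norm(Q[i]-Q[i-1])),4) for i in range(4)])
for c in (T3,):
    for i in range(4): v=c[i]-c[i-1];print(np.degrees(np.arctan2(v[1],v[0])))
for i in range(4): v=S3[i]-S3[i-1];print('s',np.degrees(np.arctan2(v[1],v[0])))
E
```

```text
top [0.4211 0.2504 0.133 ] [0.4212 0.2493 0.133 ] [0.421  0.2497 0.1325]
collar [0.4214 0.2513 0.08  ] [0.4216 0.2498 0.08  ] [0.4212 0.2504 0.0792]
[[ 0.5517 -0.1622  0.086 ]
 [ 0.5312 -0.1569  0.086 ]
 [ 0.5452 -0.1107  0.086 ]
 [ 0.5653 -0.1164  0.086 ]] [[ 0.5671 -0.1147  0.086 ]
 [ 0.5534 -0.162   0.086 ]
 [ 0.5333 -0.1564  0.086 ]
 [ 0.5477 -0.1092  0.086 ]] [ 0.5484 -0.1365  0.086 ] [ 0.5504 -0.1356  0.086 ] [ 0.5496 -0.135   0.0871]
[0.0477, 0.0212, 0.0483, 0.0209]
[0.0202, 0.0492, 0.0209, 0.0493]
-15.780977258337279
-106.10652414272043
164.3992593119433
73.08933418708503
s -106.5239228153409
s 165.54909421836814
s 73.1387960282002
s -15.891591414094028
```

```bash
python3 - <<'E'
from h import *
np.set_printoptions(precision=4,suppress=True)
print("big",tri((378.5,220),(262,298.5)),"small",tri((492,287),(173,360)))
print("stub",tri((306.5,377),(184,161)))
print("collar big",tri((377,263),(267.5,300)))
p=np.array([.421,.25]);print(p-robot.sense()["tool_pos"][:2])
E
```

```text
big [0.4057 0.1318 0.1529] small [0.3159 0.2622 0.0836]
stub [0.6044 0.2598 0.0974]
collar big [0.4045 0.1314 0.0806]
[0.2495 0.7461]
```

```bash
python3 -m creep '[[0.0125,0.0373,0,0,0,0],[0.0125,0.0373,0,0,0,0],[0.0125,0.0373,0,0,0,0],[0.0125,0.0373,0,0,0,0],[0.0125,0.0373,0,0,0,0],[0.0125,0.0373,0,0,0,0],[0.0125,0.0373,0,0,0,0],[0.0125,0.0373,0,0,0,0],[0.0125,0.0373,0,0,0,0],[0.0125,0.0373,0,0,0,0]]' 1
python3 -m creep '[[0.0125,0.0373,0,0,0,0],[0.0125,0.0373,0,0,0,0],[0.0125,0.0373,0,0,0,0],[0.0125,0.0373,0,0,0,0],[0.0125,0.0373,0,0,0,0],[0.0125,0.0373,0,0,0,0],[0.0125,0.0373,0,0,0,0],[0.0125,0.0373,0,0,0,0],[0.0125,0.0373,0,0,0,0],[0,0,0,0,0,0]]'
```

```text
time: 1.4
tool_pos: [0.2968, -0.1218, 0.2316]
tcp_rot: [3.141, -0.001, 0.332]
force: [0.9, -0.4, 0.7]
finger_gap: 0.0853
time: 2.4
tool_pos: [0.4247, 0.1806, 0.2313]
tcp_rot: [-3.11, -0.002, 0.381]
force: [0.1, -0.7, -0.4]
finger_gap: 0.0854
```

```bash
python3 -m creep '[[0,0.03,0,0,0,0],[0,0.03,0,0,0,0],[0,0,0,0,0,0]]'; python3 - <<'E'
from h import *
s=robot.sense();print(s["qpos"],s["qvel"],s["tcp_rot"],s["tool_pos"])
E
```

```text
time: 2.7
tool_pos: [0.4345, 0.2132, 0.2314]
tcp_rot: [-3.084, -0.001, 0.419]
force: [-0.0, -0.7, 0.8]
finger_gap: 0.0855
[ 0.41825171  0.18893873 -0.23395811  1.14699076  0.05710851  3.14061912] [-0.01442969 -0.01871559 -0.02706411  0.02190989 -0.02579901 -0.00162213] [-3.08448506e+00 -9.64290338e-04  4.19223664e-01] [0.43454394 0.2131576  0.23142404]
```

```bash
python3 -m creep '[[0,0,0,-2.99,-1.33,0],[0,0,0,0,0,8],[0,0,0,0,0,8],[0,0,0,0,0,8],[0,0,0,0,0,8],[0,0,0,0,0,0]]'; python3 - <<'E'
from h import *
s=robot.sense();print(s["qpos"],s["tcp_rot"],s["tool_pos"])
E
```

```text
time: 3.3
tool_pos: [0.4372, 0.2026, 0.2315]
tcp_rot: [-3.135, 0.001, 0.989]
force: [-0.7, 1.4, -0.4]
finger_gap: 0.0854
[ 0.43028139  0.18951926 -0.23175834  1.15379015  0.00566252  2.58325486] [-3.13452717e+00  6.22917857e-04  9.88609291e-01] [0.437188   0.20264874 0.23145891]
```

```bash
python3 -m creep '[[-0.0081,0.0237,0,-0.22,-0.33,0],[-0.0081,0.0237,0,0,0,0],[0,0,0,0,0,0],[0,0,0,0,0,0]]'; python3 - <<'E'
from h import *
import cv2
s=robot.sense();print(s["qpos"],s["tcp_rot"],s["tool_pos"])
m=robot.camera_model("wrist");cv2.imwrite("pics/w1.png",robot.capture("wrist"))
R=np.array(m["R"]);
for X in((.421,.25,.133),(.421,.25,.08)):
    c=R@np.array(X)+m["t"];th=np.arctan2(np.hypot(c[0],c[1]),c[2]);u=c[:2]/np.hypot(c[0],c[1])
    print(m["cx"]+m["fx"]*th*u[0],m["cy"]+m["fy"]*th*u[1])
E
```

```text
time: 3.7
tool_pos: [0.421, 0.2502, 0.2314]
tcp_rot: [3.141, 0.001, 0.988]
force: [0.7, -0.8, -0.3]
finger_gap: 0.0853
[ 5.36638405e-01  2.00414975e-01 -2.17951575e-01  1.15324908e+00
 -7.07616011e-04  2.69011201e+00] [3.14131340e+00 1.04594236e-03 9.88119195e-01] [0.42102382 0.25019035 0.2313503 ]
319.6621800732656 242.63100908284244
319.7138259188266 221.8104268715985
```

View pics/w1.png

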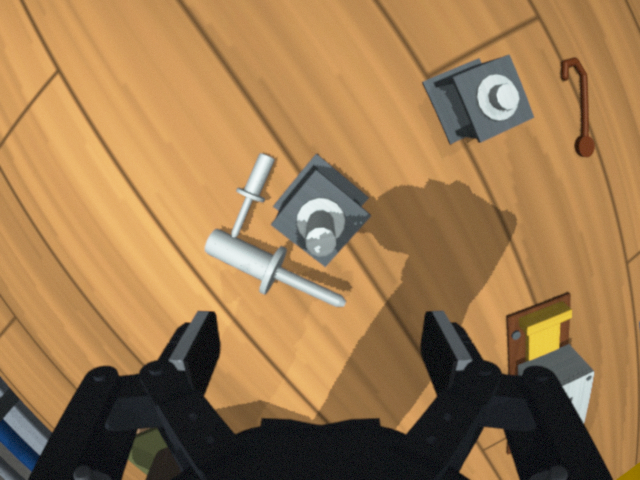

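The wrist picture shows the target pin's top at (321,242), where predicted (319.7,242.6). The two loose look-alike pins have toppled and lie beside the stand at (270,260) and (258,190), low and clear of the fingers. Descending.

```bash
python3 -m creep '[[0,0,-0.03,0,0,0],[0,0,-0.03,0,0,0],[0,0,-0.03,0,0,0],[0,0,-0.025,0,0,0],[0,0,-0.015,0,0,0],[0,0,-0.0124,0,0,0],[0,0,0,0,0,0]]' 1
python3 -m creep '[[0,0,0,0,0,0],[0,0,0,0,0,0],[0,0,0,0,0,0],[0,0,0,0,0,0],[0,0,0,0,0,0],[0,0,0,0,0,0],[0,0,0,0,0,0],[0,0,0,0,0,0]]' 0 60
```

```text
time: 4.45
tool_pos: [0.4201, 0.2485, 0.0874]
tcp_rot: [-3.14, 0.004, 0.987]
force: [-0.3, -0.1, -0.1]
finger_gap: 0.0854
time: 5.25
tool_pos: [0.4217, 0.2506, 0.0897]
tcp_rot: [3.141, -0.001, 0.989]
force: [-0.1, 0.4, 5.2]
finger_gap: 0.0209
```

```bash
python3 -m creep '[[0,0,0.01,0,0,0],[0,0,0.02,0,0,0],[0,0,0.03,0,0,0],[0,0,0.03,0,0,0],[0,0,0.02,0,0,0],[0,0,0,0,0,0],[0,0,0,0,0,0]]'; python3 - <<'E'
from h import *
import cv2
cv2.imwrite("pics/w2.png",robot.capture("wrist"));s=robot.capture("scene");cv2.imwrite("pics/s2.png",cv2.resize(s[150:450,150:550],None,fx=2,fy=2));print(robot.sense()["qpos"])
E
```

```text
time: 5.95
tool_pos: [0.4211, 0.2502, 0.1986]
tcp_rot: [-3.142, 0.001, 0.989]
force: [-0.9, -0.2, -1.2]
finger_gap: 0.0205
[ 5.36190153e-01  2.18824356e-01 -2.84776250e-01  1.07062938e+00
 -2.05427342e-04  2.68869031e+00]
```

View pics/w2.png

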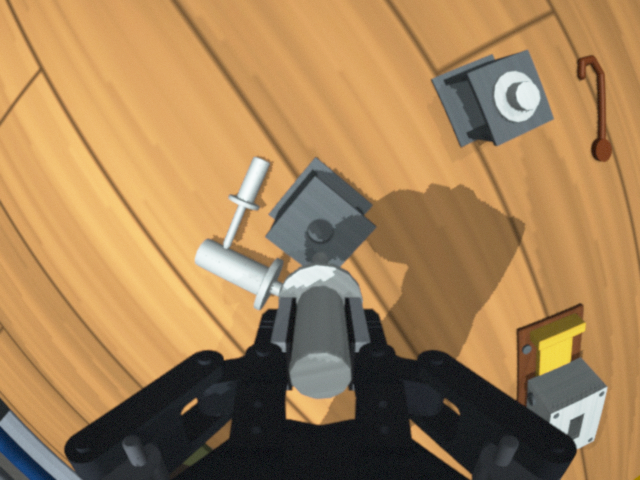

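View pics/s2.png

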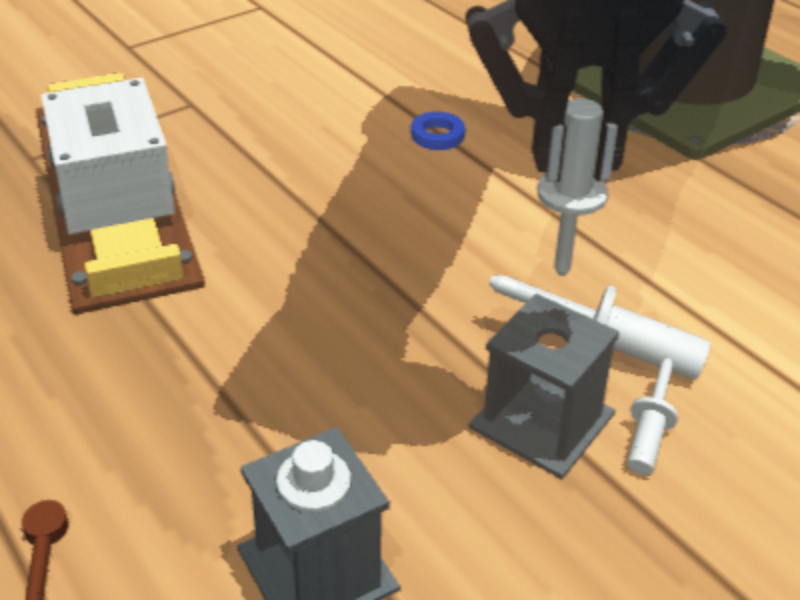

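```bash
python3 - <<'E'
from h import *
import cv2
m=M["scene"];R=np.array(m["R"])
for X in((.421,.25,.242),(.421,.25,.126)):
    c=R@np.array(X)+m["t"];print(m["cx"]+m["fx"]*c[0]/c[2],m["cy"]+m["fy"]*c[1]/c[2])
t=robot.capture("top");cv2.imwrite("pics/t2.png",cv2.resize(t[200:350,100:300],None,fx=4,fy=4,interpolation=cv2.INTER_CUBIC))
E
```

```text
440.9353849959542 203.71544490871193
430.04857156969035 286.94972139815724
```

View pics/t2.png

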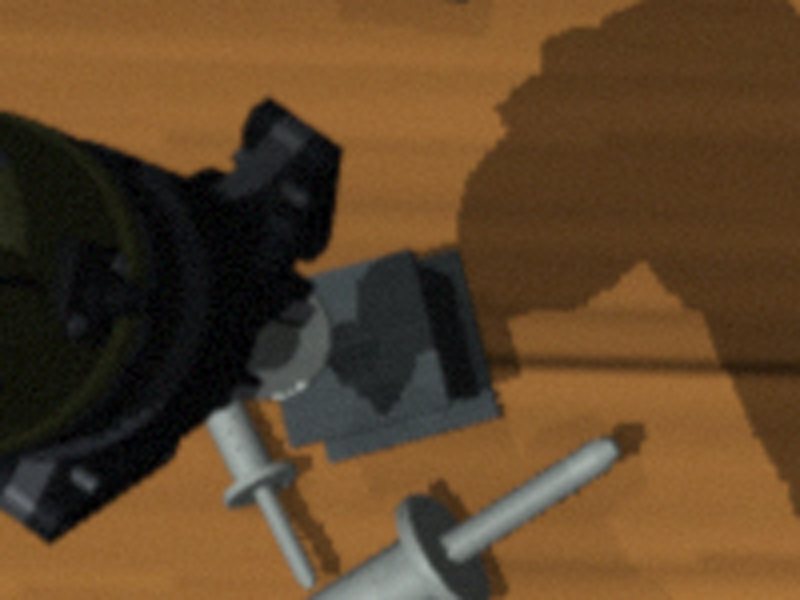

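```bash
python3 -m creep '[[0.0107,-0.0322,0,0,0,0],[0.0107,-0.0322,0,0,0,0],[0.0107,-0.0322,0,0,0,0],[0.0107,-0.0322,0,0,0,0],[0.0107,-0.0322,0,0,0,0],[0.0107,-0.0322,0,0,0,0],[0.0107,-0.0322,0,0,0,0],[0.0107,-0.0322,0,0,0,0],[0.0107,-0.0322,0,0,0,0],[0.0107,-0.0322,0,0,0,0]]'
python3 -m creep '[[0.0107,-0.0322,0,0,0,0],[0.0107,-0.0322,0,0,0,0],[0,0,0,0,0,0],[0,0,0,0,0,0],[0,0,0,0,0,0]]'
python3 - <<'E'
from h import *
import cv2
cv2.imwrite("pics/w3.png",robot.capture("wrist"));s=robot.capture("scene");cv2.imwrite("pics/s3.png",cv2.resize(s[90:290,100:360],None,fx=3,fy=3,interpolation=cv2.INTER_CUBIC));s=robot.sense();print(s["qpos"],s["tool_pos"],s["tcp_rot"])
E
```

```text
time: 7.1
tool_pos: [0.5277, -0.073, 0.1974]
tcp_rot: [-3.139, 0.002, 0.989]
force: [-0.4, 0.2, -1.8]
finger_gap: 0.0206
time: 7.6
tool_pos: [0.5487, -0.1353, 0.1979]
tcp_rot: [-3.139, 0.001, 0.99]
force: [0.6, 0.6, -2.1]
finger_gap: 0.0208
[-2.41059737e-01  3.45284685e-01 -1.01704425e-01  1.12542469e+00
 -3.01304721e-04  1.91021897e+00] [ 0.54902962 -0.13507296  0.19847378] [-3.14016778e+00  8.22638873e-04  9.90314779e-01]
```

View pics/w3.png

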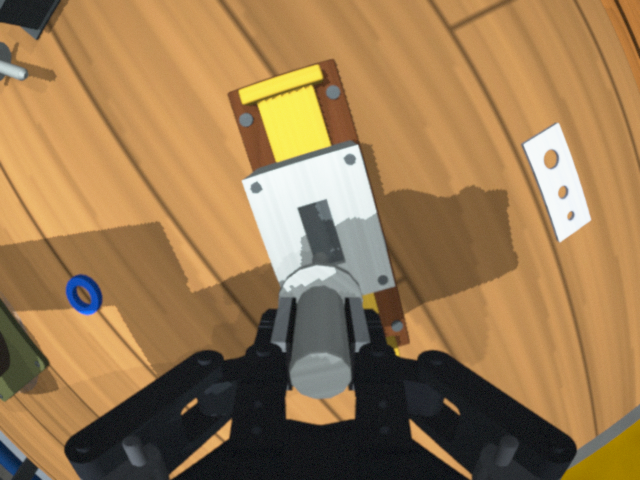

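View pics/s3.png

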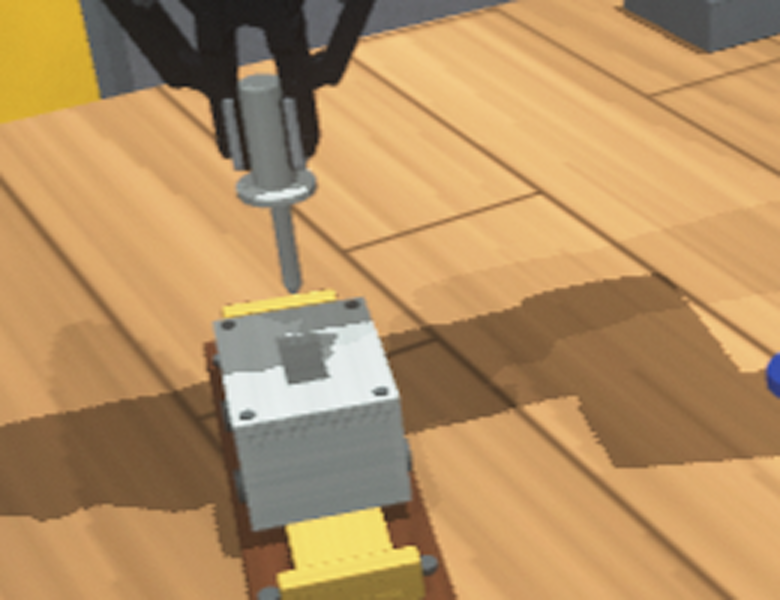

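```bash
python3 - <<'E'
from h import *
m=M["scene"];R=np.array(m["R"])
for X in((.549,-.1351,.2415),(.549,-.1351,.1255)):
    c=R@np.array(X)+m["t"];print(m["cx"]+m["fx"]*c[0]/c[2],m["cy"]+m["fy"]*c[1]/c[2])
print(atz("scene",(197.6,186.6),.1255),atz("scene",(187,116.7),.2415))
E
```

```text
185.9578765165831 117.25709761227408
197.2365216767056 187.67826340770662
[ 0.54713012 -0.13793335  0.1255    ] [ 0.54695481 -0.1361483   0.2415    ]
```

```bash
python3 -m creep '[[0.001,-0.0005,-0.01,0,0,0],[0,0,-0.015,0,0,0],[0,0,-0.015,0,0,0],[0,0,-0.01,0,0,0],[0,0,-0.01,0,0,0],[0,0,0,0,0,0],[0,0,0,0,0,0]]'; python3 - <<'E'
from h import *
import cv2
cv2.imwrite("pics/w4.png",robot.capture("wrist"));s=robot.capture("scene");cv2.imwrite("pics/s4.png",cv2.resize(s[110:260,130:280],None,fx=4,fy=4,interpolation=cv2.INTER_CUBIC))
E
```

```text
time: 8.4
tool_pos: [0.5507, -0.1365, 0.1389]
tcp_rot: [-3.141, 0.001, 0.989]
force: [0.8, 0.1, -2.2]
finger_gap: 0.0208
```

View pics/s4.png

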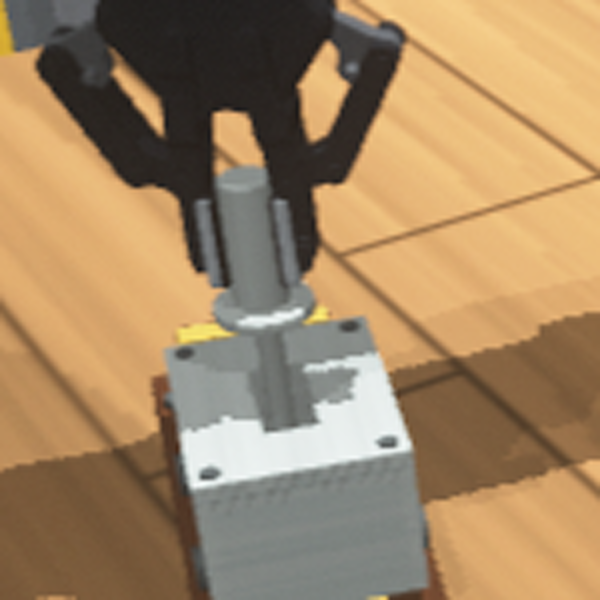

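View pics/w4.png

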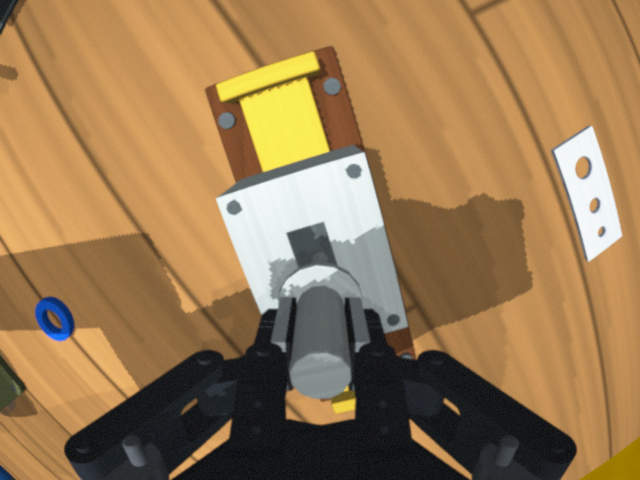

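The rod is inside the slot, between its sides (scene crop about 280,410), with no lateral force. Continuing to the tab.

```bash
python3 -m creep '[[0,0,-0.008,0,0,0],[0,0,-0.008,0,0,0],[0,0,-0.005,0,0,0],[0,0,-0.003,0,0,0],[0,0,-0.002,0,0,0],[0,0,0,0,0,0]]';python3 -m creep '[[0,0,-0.002,0,0,0],[0,0,-0.002,0,0,0],[0,0,-0.002,0,0,0],[0,0,0,0,0,0]]'
```

```text
time: 9.1
tool_pos: [0.5504, -0.1365, 0.1135]
tcp_rot: [-3.141, 0.001, 0.989]
force: [-1.6, 1.5, 3.7]
finger_gap: 0.0206
time: 9.5
tool_pos: [0.5504, -0.1365, 0.1082]
tcp_rot: [3.141, 0.0, 0.989]
force: [-3.4, 0.8, 8.3]
finger_gap: 0.0207
```

```bash
python3 -m creep '[[0,0,-0.002,0,0,0],[0,0,-0.002,0,0,0],[0,0,-0.001,0,0,0],[0,0,0,0,0,0]]' - 80;python3 -m creep '[[0,0,-0.001,0,0,0],[0,0,0,0,0,0]]';python3 -m creep '[[0,0,-0.001,0,0,0],[0,0,0,0,0,0]]'
```

```text
time: 9.9
tool_pos: [0.5505, -0.1365, 0.1033]
tcp_rot: [3.141, 0.0, 0.989]
force: [-3.7, 0.6, 8.5]
finger_gap: 0.0203
time: 10.1
tool_pos: [0.5505, -0.1365, 0.1024]
tcp_rot: [3.141, 0.0, 0.989]
force: [-3.7, 1.3, 9.1]
finger_gap: 0.0203
time: 10.3
tool_pos: [0.5505, -0.1365, 0.1014]
tcp_rot: [3.141, 0.0, 0.989]
force: [-3.7, 1.6, 8.9]
finger_gap: 0.0203
```

```bash
python3 -m creep '[[0,0,-0.001,0,0,0],[0,0,0,0,0,0]]';python3 -m creep '[[0,0,-0.001,0,0,0],[0,0,0,0,0,0]]'; python3 - <<'E'
from h import *
import cv2
cv2.imwrite("pics/w5.png",robot.capture("wrist"));s=robot.capture("scene");cv2.imwrite("pics/s5.png",cv2.resize(s[130:250,140:260],None,fx=5,fy=5,interpolation=cv2.INTER_CUBIC))
E
```

```text
time: 10.5
tool_pos: [0.5505, -0.1365, 0.1008]
tcp_rot: [3.141, 0.0, 0.989]
force: [-4.2, 0.7, 11.7]
finger_gap: 0.0203
time: 10.7
tool_pos: [0.5505, -0.1365, 0.1007]
tcp_rot: [3.141, -0.0, 0.989]
force: [-6.2, 1.2, 17.0]
finger_gap: 0.0204
```

View pics/s5.png

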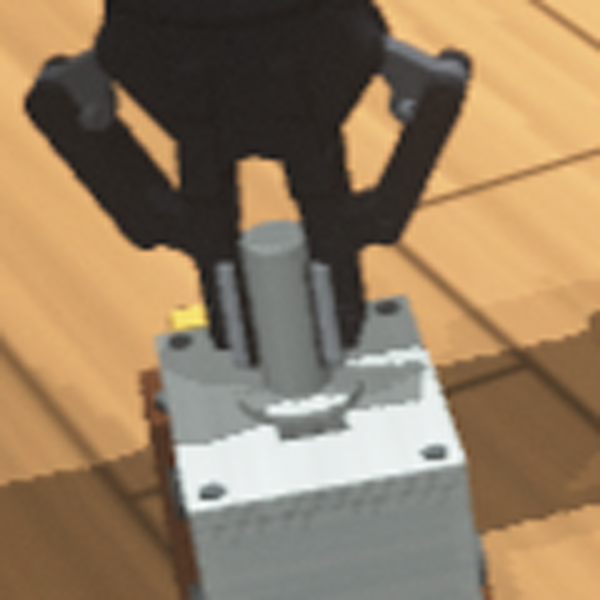

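```bash
python3 -m creep '[[0,0,-0.001,0,0,0],[0,0,0,0,0,0]]';python3 -m creep '[[0,0,-0.001,0,0,0],[0,0,0,0,0,0]]'
```

```text
time: 11.0
tool_pos: [0.5505, -0.1365, 0.1006]
tcp_rot: [3.14, -0.0, 0.989]
force: [-6.5, 2.1, 22.1]
finger_gap: 0.0201
time: 11.2
tool_pos: [0.5506, -0.1365, 0.1006]
tcp_rot: [3.139, -0.0, 0.989]
force: [-9.8, 2.6, 29.0]
finger_gap: 0.0205
```

```bash
python3 -m creep '[[0,0,0.001,0,0,0],[0,0,0.0012,0,0,0],[0,0,0,0,0,0]]' - 40;python3 -m creep '[[0,0,0,0,0,0],[0,0,0,0,0,0],[0,0,0,0,0,0],[0,0,0,0,0,0]]' 0.4; python3 - <<'E'
from h import *
import cv2
w=robot.capture("wrist");cv2.imwrite("pics/w6.png",w);s=robot.capture("scene");cv2.imwrite("pics/s6.png",cv2.resize(s[130:250,140:260],None,fx=5,fy=5,interpolation=cv2.INTER_CUBIC))
E
```

```text
time: 11.5
tool_pos: [0.5505, -0.1365, 0.1007]
tcp_rot: [3.14, -0.0, 0.989]
force: [-5.9, 1.4, 15.8]
finger_gap: 0.0203
time: 11.9
tool_pos: [0.5507, -0.1367, 0.0978]
tcp_rot: [-3.141, 0.001, 0.989]
force: [-0.5, 1.3, -1.1]
finger_gap: 0.0341
```

View pics/s6.png

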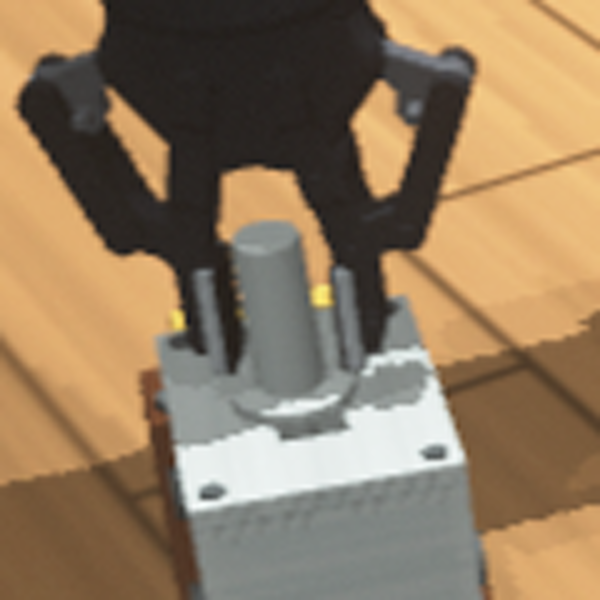

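View pics/w6.png

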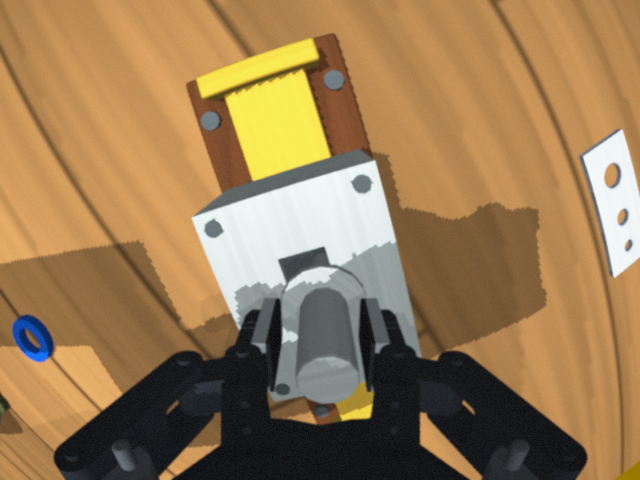

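```bash
python3 -m creep '[[0,0,0.001,0,0,0],[0,0,0,0,0,0],[0,0,0,0,0,0],[0,0,0,0,0,0],[0,0,0,0,0,0]]' 1;python3 -m creep '[[0,0,0.015,0,0,0],[0,0,0.03,0,0,0],[0,0,0.04,0,0,0],[0,0,0.04,0,0,0],[0,0,0,0,0,0],[0,0,0,0,0,0]]'; python3 - <<'E'
from h import *
import cv2
f=lambda i:cv2.resize(i,None,fx=5,fy=5,interpolation=cv2.INTER_CUBIC)
w=robot.capture("wrist");cv2.imwrite("pics/w7.png",w);s=robot.capture("scene");t=robot.capture("top");cv2.imwrite("pics/t7r.png",t)
cv2.imwrite("pics/s7.png",np.hstack([f(s[160:260,160:240]),f(t[160:260,400:480])]))
E
```

```text
time: 12.5
tool_pos: [0.5507, -0.1366, 0.0992]
tcp_rot: [-3.142, 0.001, 0.989]
force: [-0.7, 0.1, 0.1]
finger_gap: 0.0858
time: 13.1
tool_pos: [0.5515, -0.1368, 0.2253]
tcp_rot: [3.139, -0.0, 0.989]
force: [0.3, 0.1, -0.0]
finger_gap: 0.0851
```

View pics/s7.png

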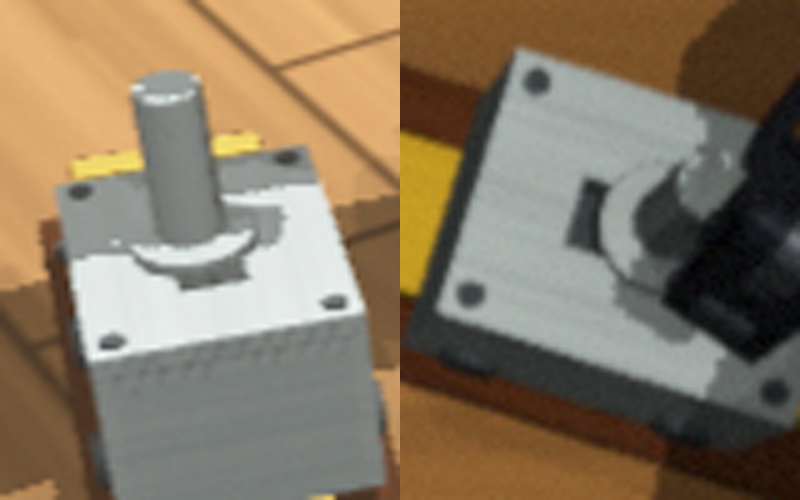

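View pics/w7.png

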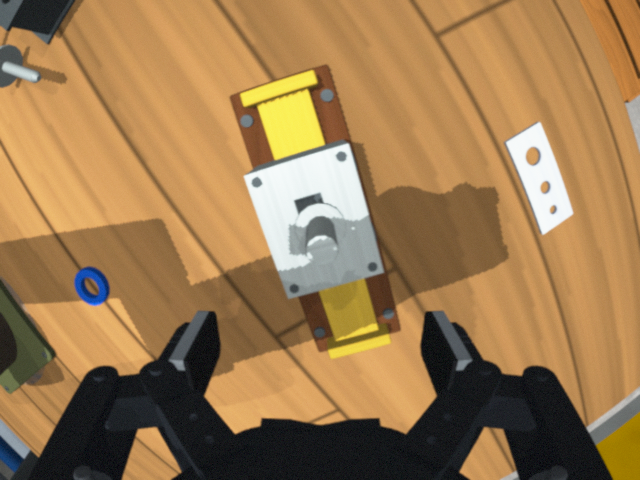

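```bash
python3 -m creep '[[-0.02,0.03,0,0,0,0],[-0.02,0.04,0,0,0,0],[-0.02,0.04,0,0,0,0],[-0.02,0.04,0,0,0,0],[-0.02,0.04,0,0,0,0],[-0.02,0.03,0,0,0,0],[0,0,0,0,0,0],[0,0,0,0,0,0]]'; python3 - <<'E'
from h import *
import cv2
f=lambda i:cv2.resize(i,None,fx=5,fy=5,interpolation=cv2.INTER_CUBIC)
s=robot.capture("scene");t=robot.capture("top");cv2.imwrite("pics/t8r.png",t);cv2.imwrite("pics/s8r.png",s)
cv2.imwrite("pics/s8.png",np.hstack([f(s[160:260,160:240]),f(t[160:260,400:480])]))
t0=cv2.imread("pics/top0.png");s0=cv2.imread("pics/scene0.png")
cv2.imwrite("pics/s80.png",np.hstack([f(s0[160:260,160:240]),f(t0[160:260,400:480])]))
E
```

```text
time: 14.05
tool_pos: [0.4298, 0.0837, 0.2232]
tcp_rot: [-3.141, 0.002, 0.991]
force: [0.4, -0.4, -0.4]
finger_gap: 0.086
```

View pics/s8.png

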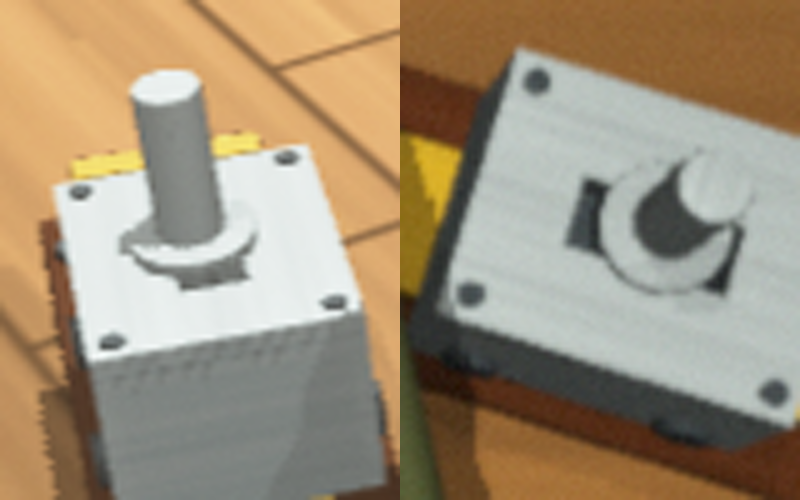

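View pics/s80.png

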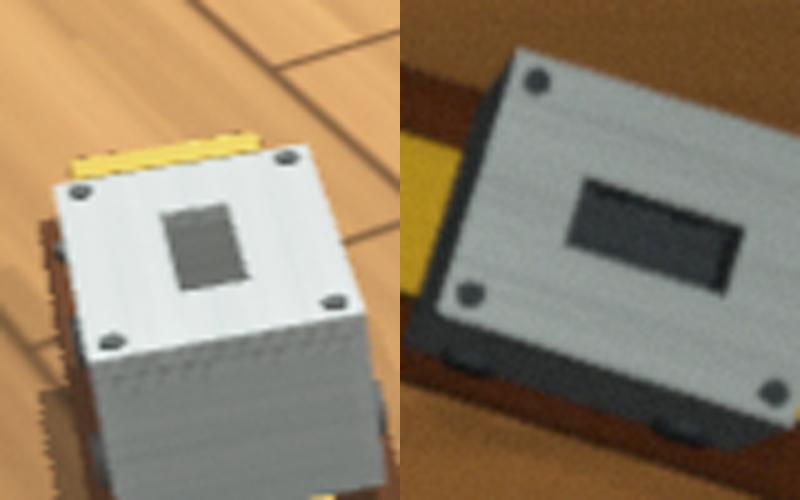

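```bash
python3 - <<'E'
from h import *
np.set_printoptions(precision=4,suppress=True)
g=tri((193.0,177.0),(463.0,196.8));print(g,atz("scene",(193,177),.144),atz("top",(463,196.8),.144))
print("collar",atz("top",(453.0,204.6),.091),atz("scene",(160+189/5-.4,160+228/5-.4),.091))
for h,z in((g,.144),):
  for n in M:
    m=M[n];R=np.array(m["R"])
    for X in((.5505,-.1365,.144),(.5505,-.1365,.091)):
        c=R@np.array(X)+m["t"];print(n,m["cx"]+m["fx"]*c[0]/c[2],m["cy"]+m["fy"]*c[1]/c[2])
E
```

```text
[ 0.5527 -0.1376  0.1445] [ 0.552  -0.1379  0.144 ] [ 0.5533 -0.1381  0.144 ]
collar [ 0.5529 -0.1378  0.091 ] [ 0.551  -0.1417  0.091 ]
scene 194.27487292828562 177.09863814794426
scene 199.02554171215405 206.48881747476963
top 461.8522522030767 198.7737714912039
top 452.1003470906076 206.15198231717363
```

```bash
python3 - <<'E'
from h import *
import cv2
s=cv2.imread("pics/s8r.png");g=cv2.cvtColor(s,cv2.COLOR_BGR2GRAY).astype(float)
L=[];Rr=[]
for y in range(183,202):
    xc=193.2+.15*(y-177)
    r=cv2.GaussianBlur(s[y:y+1].astype(np.float32),(3,1),0)[0]
    d=np.linalg.norm(np.diff(r,axis=0),axis=1)
    def pk(a,b):
        i=a+np.argmax(d[a:b]);w=d[i-1:i+2];return i+.5+(w[2]-w[0])/w.sum()
    L.append((y,pk(int(xc-11),int(xc-3))));Rr.append((y,pk(int(xc+3),int(xc+11))))
for q in(L,Rr):
    q=np.array(q);p=np.polyfit(q[:,0],q[:,1],1);print(p,np.std(q[:,1]-np.polyval(p,q[:,0])))
# predicted edges of upright cylinder
m=M["scene"];R=np.array(m["R"]);C=-R.T@m["t"];b=np.array([.5520,-.1379])
v=b-C[:2];v/=np.linalg.norm(v);nrm=np.array([-v[1],v[0]])
for sgn in(-1,1):
    P=[]
    for z in(.144,.1):
        X=np.r_[b+sgn*.011*nrm,z];c=R@X+m["t"];P.append((m["cx"]+m["fx"]*c[0]/c[2],m["cy"]+m["fy"]*c[1]/c[2]))
    P=np.array(P);k=(P[1,0]-P[0,0])/(P[1,1]-P[0,1]);print("pred",k,P[0,0]-k*P[0,1])
E
```

```text
[  0.19399572 150.87256348] 0.1495887747924937
[1.58980418e-01 1.72039597e+02] 0.19390995987810378
pred 0.15449357291376153 173.0282492047014
pred 0.17181665937796625 155.14278229823944
```

```bash
python3 - <<'E'
from bench import robot
print(robot.hand_in(), robot.sense()["time"])
E
```

```text
the job is handed in; nothing more can be done
the job is handed in; nothing more can be done
```

I took the middle-sized latch pin out of its stand and pushed it down through the carriage slot until its collar stopped on the carriage top. I then released it and backed the arm away. I handed in after about 14 s of the 38 s limit.

**Last checks**
- **Seating:** The tab gave way at a steady 11 N or so above the free reading. The push then came to a hard stop at the expected height, and I stopped at a reading of 29 N. The top of the grip measured 144.5 mm against an expected 144 mm.
- **Upright:** The top view puts the pin within about 0.5° of vertical. The scene view is noisier and differs from vertical by about 0.75°. My first rough collar reading there was 4 mm off, and I put that down to poor reading of a partly hidden ellipse.
- **Carriage:** It shows no movement between the before and after pictures. The highest sideways force was about 10 N, below the 15 N that would slide it.

**Not confirmed or out of plan**
- **Tab travel:** I could not see the hidden tab, so its depth is only inferred from the pin's height and the hard stop.
- **Shift on release:** The pin moved about 2 mm when I let go.
- **Approach:** The last joint reached the end of its range, which tilted the tool and put it off target. I turned the wrist and corrected this before grasping.
- **Look-alike pins:** Two loose pins toppled onto the shelf during my first approach. No contact showed in the force readings, and neither fell off the shelf.

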